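Press the lid onto a grain sample tin in the lid press

TASK

One sample tin leans in the rack with its flat lid still standing up out of the tin. Stand the tin upright in the nest of the lid press, up to the two pins, let go of it, then swing the clamp arm over centre and down so that it presses the lid fully home. Then swing the arm all the way back open, leaving the tin standing in the nest and the bottles and the dish where they are.

Things in the scene. Friction and masses are not known exactly. Their poses are not given: they have to be found in the camera images.
- tin: Plain steel cylinder 52 mm across, body 70 mm tall, with a flat lid of the same width; 240 g. The lid starts 6 mm up (lid top 79 mm above the underside; 73 when home). Origin: centre of the underside; z: its axis, towards the lid. Starts in one of the rack's three bays, leaning 29 degrees towards the robot's side. Grip the body, not the lid.
- lid (a joint): how far the lid has been pressed down into the tin, in m: 0 = standing 6 mm up, 0.006 = fully home. It is a tight fit and takes about 15 N at the lid.
- rack: Fixed aluminium rack, 320 mm wide, 130 deep, 100 high, open above and behind. Origin: centre of the underside; y runs along the three bays, at y = -95, 0, 95 mm. Things lean 29 degrees to -x on a sloping floor, against a sloping back plate 55 mm long (the centre of their underside at x = 0, z = 42 mm). Ribs 6 mm high part the bays.
- bottle_a: Amber glass bottle with narrow neck and white cap, 52 mm in diameter, 100 mm tall, leaning in another bay of the rack. Origin: centre of the underside; z: its axis. Leave it.
- bottle_b: A second bottle like bottle_a, in the remaining bay. Leave it.
- press: Fixed lid press: grey base plate 110 mm wide, 12 mm thick, from x = -180 to 50 mm, the nest near its front (-x) and behind it two upright hinge cheeks, top 121 mm above the table. Origin: on the table under the plate, 105 mm behind the nest's centre; x points from the nest to the hinge, y along the hinge axis.
- nest (a point): Centre of the nest, on the top face of the press's base plate: the centre of the standing tin's underside belongs here. A flat dark disc 60 mm across marks it; two steel pins (10 mm across, 14 mm high) behind it, towards the hinge and to either side, stop the tin with 1.5 mm to spare.
- clamp_hinge (a point): Point on the clamp arm's hinge axis, midway between the cheeks, 107 mm above the table, 85 mm behind the nest's centre.
- clamp_knob (a point): Centre of the black barrel grip (30 mm across, 38 mm long, along the hinge axis; it revolves freely) on the clamp arm's end, 145 mm from the hinge: hold it by its flat ends. The bar is 14 x 12 mm; its rubber-tipped spindle, 85 mm from the hinge, reaches 22 mm below the bar's centre line and presses the lid. When closed the grip is level with the hinge, 60 mm in front of the nest's centre.
- clamp (a joint): angle of the arm in rad: 0 = fully open on its stop, arm up and leaning 10 degrees back from the nest; 1.75 = closed, arm level, pointing to the press's -x. A spring throws it from its dead centre, at about 1.15, towards either end: it stays open on its stop, and rests on the raised lid at about 1.68 until the grip is pushed down with a few newtons more.
- dish: Steel weighing dish, 80 mm across, 22 mm high, standing loose on the bench beyond the work. Origin: centre of its underside. Leave it.

How it is judged (in metres and radians):
On the way, in this order (a step that is already met when the one before it is completed fails the run):
1. the tin stands upright in the nest, released, its lid still up and the clamp still open (horizontal distance between tin and nest below 0.01 m and angle between tin's own z axis and vertical below 0.06 rad and z of tin in the frame of nest between -0.004 and 0.004 m and contact force between the fingers and tin below 0.3 N and value of joint lid below 0.0025 m and value of joint clamp below 0.5 rad), for 0.2 s.
2. the clamp arm comes down towards the still raised lid of the standing tin (horizontal distance between tin and nest below 0.01 m and angle between tin's own z axis and vertical below 0.06 rad and z of tin in the frame of nest between -0.004 and 0.004 m and value of joint clamp above 1.5 rad and value of joint lid below 0.003 m).
3. the clamp arm is down on the lid and has pressed it home (horizontal distance between tin and nest below 0.01 m and angle between tin's own z axis and vertical below 0.06 rad and z of tin in the frame of nest between -0.004 and 0.004 m and value of joint clamp above 1.71 rad and value of joint lid above 0.005 m), for 0.1 s.
At the end, for the whole second after the job is handed in: The tin stands upright (within 3.4 degrees) and still on the nest, its centre within 10 mm of the nest's, released; the lid is pressed in by more than 5 of its 6 mm; the clamp arm is back open (within 0.15 rad of its stop) and at rest (horizontal distance between tin and nest below 0.01 m and angle between tin's own z axis and vertical below 0.06 rad and z of tin in the frame of nest between -0.004 and 0.004 m and contact force between the fingers and tin below 0.3 N and value of joint lid above 0.005 m and value of joint clamp below 0.15 rad and velocity of joint clamp between -0.1 and 0.1 rad/s and linear speed of tin below 0.02 m/s); the robot touches nothing.
It fails at once if a bottle or the dish is moved more than 20 mm (distance of any of bottle_a, bottle_b, dish from where it was at the start of the episode above 0.02 m).
It fails at once if a bottle is tipped out of its lean (angle between any of bottle_a, bottle_b's own z axis and vertical above 0.7 rad).
It also fails if it takes over 70 s, if anything falls off the work surface, if the arm or the gripper's body presses on something with over 40 N, if the wrist force passes 120 N, or if a joint passes its speed limit or range.

ROBOT

A 6-joint arm with a two-finger parallel gripper is mounted at the origin on the work surface. World frame = base frame: x ahead of the robot, y to its left, z up, the work surface at z = 0. Lengths are in m, angles in degrees, forces in N, time in s.
With the tool pointing down it reaches from about 0.25 to 0.725 m from the base axis. Payload 9.7 kg.
Tool frame: the origin (TCP) lies on the centre line of the jaws, within the pads' length; the fingertips stand 19 mm ahead of it and the grasp point (between the pads) is the TCP (bot.tcp_to_tips is the z of the fingertips in the tool frame, in m); z points along the fingers, y is the line along which they close (so a half turn about z gives the same grasp; the last joint's range is limited). The gripper opens to 85 mm and grips with 20 to 120 N. Pads are 22 mm wide; open, the fingers measure 114 mm over their backs; the gripper's body (76 mm by 85 mm) begins 54 mm behind the grasp point. The pads swing forward as they close: fully open they stand 13 mm farther back than shut.
Start: joints at [74.427, 4.979, 10.078, 95.1, 0, 90], TCP at [0.148, 0.53, 0.25] pointing down, gripper open.
Joint ranges: [-179.16, 179.16], [-48.56, 103.87], [-65.8, 70.77], [-126.05, 130.52], [-82.76, 87.17], [-180, 180]. Speed limits (degrees/s): [127.2, 127.2, 147.25, 180, 180, 180].

INTERFACE

Orientations are given as [roll, pitch, yaw] about the fixed x, y, z axes, in that order (R = Rz(yaw) Ry(pitch) Rx(roll)).
In Python, from workcell import bot gives the robot as it stands. The module is installed in compiled form; this text tells all that it offers.
- The arm moves only by the tool play_rows, never from a script. Its argument "increments" is a list of rows, each an object with "slide": the shift along the tool's x, y, z in mm, a list of three; "angular": the turn, a rotation vector about the tool's x, y, z in degrees, a list of three; "claw": the opening, from -1 (shut) to 1 (fully open). In form: [{"slide": [x, y, z], "angular": [rx, ry, rz], "claw": claw}, ...]. A call has 1 to 8 rows; each row shifts and turns the commanded pose from where the row before left it, along the tool's axes as they then stand; what a row does not reach is not made up. A row lasts 1/10 s, in which the tool goes at most 50 mm and 8.59 degrees, less where a joint would pass 70% of its speed; a pose out of reach is approached as far as the arm can. A call is refused whole if a number of a shift passes 50 or a number of a turn 8.59, either way. A call with a gripper value outside its range is refused whole. The fingers move at their own pace and stop on an object; "squeeze" is the grip in N (left out, the last holds). Time passes only in rows, so rows that do not move let the fingers close. It gives the time, the measured TCP pose, the force, the opening and the grip force at its end, in the units of the state.
- bot.get_obs(): the state, without advancing time (a new reading comes with each control period).
- bot.camera(name): name is "scene" or "side" or "wrist"; returns the picture (480x640x3 uint8, red, green, blue); there is no depth.
- bot.camera_info(name): a dict with "fovy" (degrees; the focal length in pixels is half the picture's height over the tangent of half this angle, whatever the lens; pixels are square), "cx", "cy" (the principal point, pixels), "k1" (the pictures are not rectified: a ray, as slopes to the right and down, at radius r is drawn at 1 + k1 r^2 times it, then the intrinsics apply), "R" (3x3) and "t" (3): a world point X has camera coordinates R X + t. Camera axes: x right, y down, z forward; pixel columns grow to the right and rows downward; lengths in m; the calibration is good to about 2 mm. A picture is of the moment at which its call begins: read the wrist's pose just before it. camera_info takes no time and is no camera call; for the wrist camera it gives the pose at the moment of the call.
- bot.job_done(): hands the job in; it is judged then, once.
The state is a dict: "time": time; "q": joint angles; "qd": joint speeds; "joint_efforts": joint torques, N m; "ee_pos": TCP position; "tcp_rot": TCP orientation; "wrist_force": force on the tool from outside, world axes, zero at the start; "torque": the same for the moment, N m; "opening": finger opening in m; "grasp_force": force on a finger pad.
Only numpy, scipy, OpenCV 4.12 (cv2) and the standard library are available. Lean on these libraries where they do the work, as an engineer would, in place of code of your own. Each camera call takes 0.05 s, during which the arm holds its last target. There are 200 camera calls.

## Working session

There is one attempt and no reset: what is moved stays moved. The work goes in short steps, Python scripts to look and compute and a tool call to move; the robot and the scene stay as the last step left them, time stands still between calls to the robot, and variables do not carry over. Pictures are saved under pics/ and viewed, at most 10 in all, crops included, and the job is handed in when it is done.

Besides the shell and the picture viewer there is one more tool, called after "Request:" as name(argument=value, ...) on one line, values as JSON. play_rows: Moves the arm, as the interface text tells. Its arguments: {"type":"object","properties":{"increments":{"type":"array"},"squeeze":{"type":"number"}},"required":["increments"]}

```bash
mkdir -p pics && python3 - <<'E'
from workcell import bot
import cv2, numpy as np
for n in ["scene","side"]:
    im=bot.camera(n); cv2.imwrite(f"pics/{n}0.png",im[:,:,::-1]); i=bot.camera_info(n)
    R=np.array(i["R"]);print(n,i["fovy"],i["cx"],i["cy"],i["k1"],(-R.T@i["t"]).round(3),R.round(3).tolist())
o=bot.get_obs();print(o)
E
```

```text
scene 57.8483968641967 326.26611209998055 243.04011497515285 0.022304518858859083 [ 1.157 -0.176  0.617] [[0.285, 0.959, 0.004], [0.613, -0.179, -0.769], [-0.737, 0.222, -0.639]]
side 57.087560316981566 322.6143841834954 239.91084539709357 -0.054846665318033276 [0.565 0.603 0.655] [[-0.997, -0.08, -0.004], [-0.047, 0.623, -0.781], [0.065, -0.778, -0.625]]
{'time': 0.1, 'q': array([7.44265794e+01, 5.00973451e+00, 1.00397044e+01, 9.51009361e+01,
       1.04098042e-03, 9.00007260e+01]), 'qd': array([-0.06055663, -0.15411165,  0.06501689,  0.07895661, -0.10036543,
        0.07146726]), 'joint_efforts': array([-4.57168999e-04, -5.21559334e+01,  4.65654659e+01,  1.59899297e-02,
       -1.04247192e-04,  6.48398668e-07]), 'ee_pos': array([0.14760555, 0.52963008, 0.24964319]), 'tcp_rot': array([-1.79929034e+02, -1.04008041e-03,  1.64425852e+02]), 'wrist_force': array([-0.52298457,  0.10529995, -0.23225575]), 'torque': array([ 0.05097091, -0.01523604,  0.01223933]), 'grasp_force': 0.0, 'opening': 0.08541347763089248}
```

View pics/scene0.png

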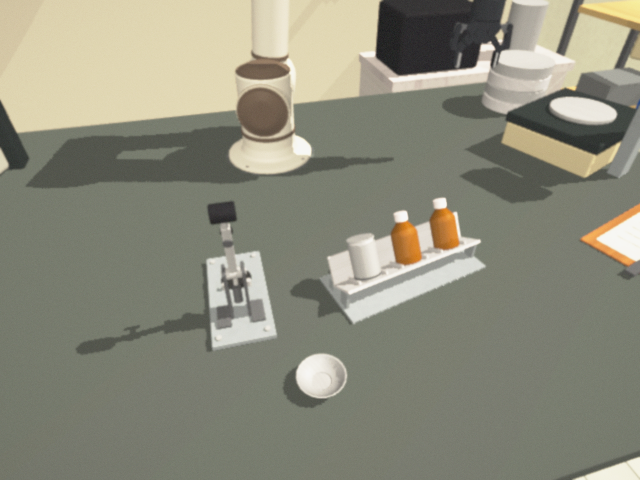

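View pics/side0.png

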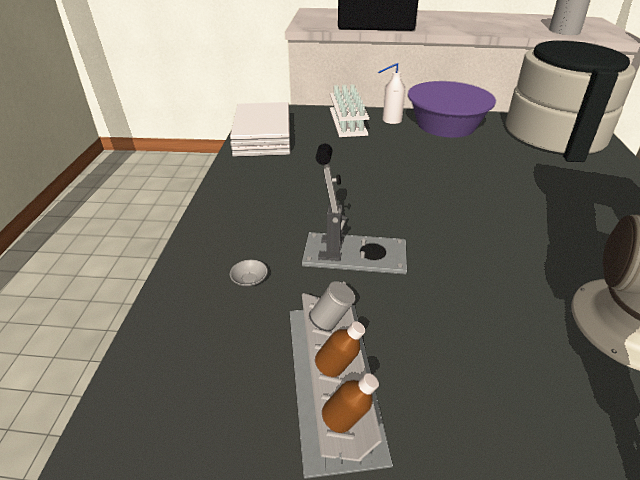

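Scene: the press is at left (plate corners about (206,258), (261,252), (274,338), (213,347)), and the tin at (364,257) sits in the bay nearest the press. Side: the dark nest disc is at (373,251), the tin at (333,306), and the knob at (324,154).

```bash
cat > h.py <<'E'
from workcell import bot
import cv2, numpy as np
def cal(n):
    i=bot.camera_info(n); f=240/np.tan(np.radians(i["fovy"]/2))
    return i,f,np.array(i["R"]),np.array(i["t"])
def ray(c,u,v):
    i,f,R,t=c; d=np.array([(u-i["cx"])/f,(v-i["cy"])/f]); s=d.copy()
    for _ in range(20): s=d/(1+i["k1"]*(s@s))
    w=R.T@np.array([*s,1]); return -R.T@t,w/np.linalg.norm(w)
def plane(c,u,v,z):
    o,w=ray(c,u,v); return o+w*(z-o[2])/w[2]
def tri(c1,p1,c2,p2):
    o1,a=ray(c1,*p1);o2,b=ray(c2,*p2)
    s=np.linalg.lstsq(np.c_[a,-b],o2-o1,rcond=None)[0]
    A=o1+s[0]*a;B=o2+s[1]*b; return (A+B)/2,np.linalg.norm(A-B)
def proj(c,X):
    i,f,R,t=c; p=R@np.array(X)+t; s=p[:2]/p[2]; s=s*(1+i["k1"]*(s@s)); return [i["cx"]+f*s[0],i["cy"]+f*s[1]]
E
python3 - <<'E'
from h import *
S,D=cal("scene"),cal("side")
np.set_printoptions(precision=4,suppress=True)
for p in [(206,258),(261,252),(274,338),(213,347)]: print("plate sc",plane(S,*p,.012))
for p in [(308,234),(407,240),(406,272),(303,267)]: print("plate sd",plane(D,*p,.012))
im=cv2.imread("pics/side0.png");g=im.max(2)
m=(g[235:270,345:400]<32).astype(np.uint8)
n,l,st,ce=cv2.connectedComponentsWithStats(m);k=1+np.argmax(st[1:,4]);print(st[k],ce[k]+[345,235])
print("nest",plane(D,*(ce[k]+[345,235]),.012))
print("knob",tri(S,(222,212),D,(324,154)))
# tin lid centre, bottle caps
print("tin mid",tri(S,(364,258),D,(333,306)))
print("capB",tri(S,(439.5,203),D,(369,384)),"capA",tri(S,(401,216),D,(355,331)))
for p in [(291,311),(305,475),(391,466)]: print("rack sd",plane(D,*p,.0))
for p in [(350,313),(485,266)]: print("rack sc",plane(S,*p,.0))
a=cv2.resize(cv2.imread("pics/scene0.png")[190:350,190:490],(800,427),interpolation=cv2.INTER_CUBIC)
b=cv2.resize(im[220:350,290:420],(600,600),interpolation=cv2.INTER_CUBIC)
cv2.imwrite("pics/c1.png",a);cv2.imwrite("pics/c2.png",b)
E
```

```text
plate sc [ 0.4364 -0.221   0.012 ]
plate sc [ 0.4497 -0.1078  0.012 ]
plate sc [ 0.68   -0.1256  0.012 ]
plate sc [ 0.6693 -0.2278  0.012 ]
plate sd [ 0.6685 -0.2181  0.012 ]
plate sd [ 0.4356 -0.2129  0.012 ]
plate sd [ 0.4452 -0.1021  0.012 ]
plate sd [ 0.667  -0.1014  0.012 ]
[32 11  9 13 31] [381.5484 251.9677]
nest [ 0.496  -0.1649  0.012 ]
knob (array([ 0.6258, -0.1726,  0.2493]), np.float64(0.0021991585808938748))
tin mid (array([0.5929, 0.0669, 0.0748]), np.float64(0.0024333314378814272))
capB (array([0.5305, 0.2499, 0.1214]), np.float64(0.0018218592154131243)) capA (array([0.5515, 0.1573, 0.1222]), np.float64(0.003558335336815773))
rack sd [0.6777 0.0163 0.    ]
rack sd [0.615  0.3293 0.    ]
rack sd [0.491  0.3069 0.    ]
rack sc [0.6538 0.0221 0.    ]
rack sc [0.611  0.3345 0.    ]
```

View pics/c2.png

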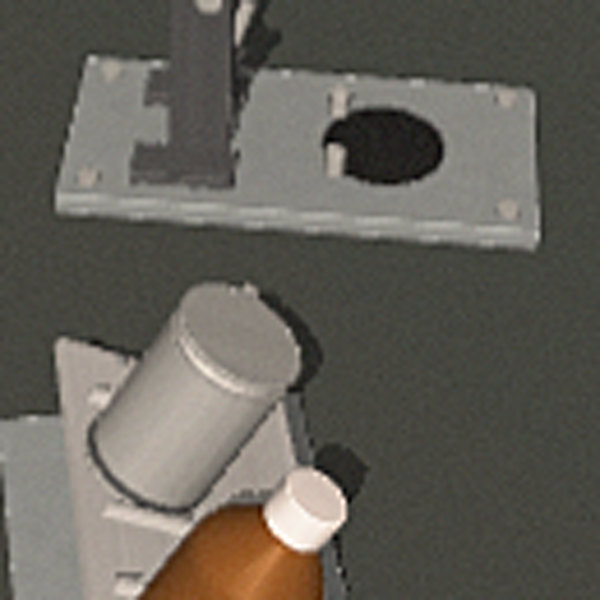

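The crop shows the nest disc centred at (383,146), i.e. pixel (373.1,251.7). The two pins are on its hinge side, and the lid ellipse centre is at about (248,338), i.e. pixel (343.7,293.2).

```bash
cat >> h.py <<'E'
from scipy.spatial.transform import Rotation as Ro
def pose():
    o=bot.get_obs(); return np.array(o["ee_pos"]),Ro.from_euler("xyz",o["tcp_rot"],degrees=True)
def plan(p,R,n,start=None):
    """rows from start (default measured) to pose p,R"""
    p0,R0=start or pose(); w=(R0.inv()*R).as_rotvec(degrees=True)
    rows=[]
    for k in range(n):
        Rk=R0*Ro.from_rotvec(w*k/n,degrees=True)
        rows.append((Rk.inv().apply((np.array(p)-p0)/n*1000).round(1).tolist(),(w/n).round(2).tolist()))
    return rows
def frame(z,y):
    z=np.array(z,float)/np.linalg.norm(z); y=np.array(y,float); y-=z*(y@z); y/=np.linalg.norm(y)
    return Ro.from_matrix(np.c_[np.cross(y,z),y,z])
E
python3 - <<'E'
from h import *
np.set_printoptions(precision=4,suppress=True)
S,D=cal("scene"),cal("side")
c=[plane(D,*p,.012) for p in [(309.5,232.3),(406,238.9),(405.5,270.3),(302.4,264)]]
for x in c: print(x)
e=(c[0]+c[3]-c[1]-c[2])[:2]; print("press yaw deg",np.degrees(np.arctan2(e[1],e[0])))
print("nest",plane(D,373.1,251.7,.012))
print("lid c side at z .111",plane(D,343.7,293.2,.042+.079*.875))
yaw=np.radians(12);ax=np.array([-.485*np.cos(yaw),-.485*np.sin(yaw),.875]);y=[-np.sin(yaw),np.cos(yaw),0]
base=np.array([.615,.073,.042]); print("lid pred",base+.079*ax)
R=frame(-ax,y);g=base+.043*ax; h=g+.11*ax
print(g,h)
for r in plan(h,R,16):print(r)
E
```

```text
[ 0.6657 -0.2249  0.012 ]
[ 0.4376 -0.2168  0.012 ]
[ 0.4459 -0.1075  0.012 ]
[ 0.6694 -0.111   0.012 ]
press yaw deg -1.4667816017321267
nest [ 0.515  -0.1644  0.012 ]
lid c side at z .111 [0.5739 0.0683 0.1111]
lid pred [0.5775 0.065  0.1111]
[0.5946 0.0687 0.0796] [0.5424 0.0576 0.1759]
([-31.7, -21.8, 4.6], [-0.44, -1.78, -1.69])
([-30.9, -22.7, 5.4], [-0.44, -1.78, -1.69])
([-30.0, -23.7, 6.2], [-0.44, -1.78, -1.69])
([-29.1, -24.6, 6.9], [-0.44, -1.78, -1.69])
([-28.1, -25.5, 7.6], [-0.44, -1.78, -1.69])
([-27.1, -26.4, 8.3], [-0.44, -1.78, -1.69])
([-26.1, -27.2, 8.9], [-0.44, -1.78, -1.69])
([-25.0, -28.1, 9.5], [-0.44, -1.78, -1.69])
([-23.8, -28.8, 10.0], [-0.44, -1.78, -1.69])
([-22.7, -29.6, 10.5], [-0.44, -1.78, -1.69])
([-21.4, -30.3, 11.0], [-0.44, -1.78, -1.69])
([-20.2, -31.0, 11.4], [-0.44, -1.78, -1.69])
([-18.9, -31.7, 11.8], [-0.44, -1.78, -1.69])
([-17.6, -32.3, 12.1], [-0.44, -1.78, -1.69])
([-16.3, -32.9, 12.3], [-0.44, -1.78, -1.69])
([-14.9, -33.5, 12.6], [-0.44, -1.78, -1.69])
```

Request:
play_rows(increments=[{"slide":[-31.7,-21.8,4.6],"angular":[-0.44,-1.78,-1.69],"claw":1},{"slide":[-30.9,-22.7,5.4],"angular":[-0.44,-1.78,-1.69],"claw":1},{"slide":[-30,-23.7,6.2],"angular":[-0.44,-1.78,-1.69],"claw":1},{"slide":[-29.1,-24.6,6.9],"angular":[-0.44,-1.78,-1.69],"claw":1},{"slide":[-28.1,-25.5,7.6],"angular":[-0.44,-1.78,-1.69],"claw":1},{"slide":[-27.1,-26.4,8.3],"angular":[-0.44,-1.78,-1.69],"claw":1},{"slide":[-26.1,-27.2,8.9],"angular":[-0.44,-1.78,-1.69],"claw":1},{"slide":[-25,-28.1,9.5],"angular":[-0.44,-1.78,-1.69],"claw":1}])

```text
time: 0.9
ee_pos: [0.3458, 0.2926, 0.2129]
tcp_rot: [178.2, 14.6, 177.9]
wrist_force: [0.6, 1.1, 0.2]
opening: 0.0856
grasp_force: 0.0
```

Request:
play_rows(increments=[{"slide":[-23.8,-28.8,10],"angular":[-0.44,-1.78,-1.69],"claw":1},{"slide":[-22.7,-29.6,10.5],"angular":[-0.44,-1.78,-1.69],"claw":1},{"slide":[-21.4,-30.3,11],"angular":[-0.44,-1.78,-1.69],"claw":1},{"slide":[-20.2,-31,11.4],"angular":[-0.44,-1.78,-1.69],"claw":1},{"slide":[-18.9,-31.7,11.8],"angular":[-0.44,-1.78,-1.69],"claw":1},{"slide":[-17.6,-32.3,12.1],"angular":[-0.44,-1.78,-1.69],"claw":1},{"slide":[-16.3,-32.9,12.3],"angular":[-0.44,-1.78,-1.69],"claw":1},{"slide":[-14.9,-33.5,12.6],"angular":[-0.44,-1.78,-1.69],"claw":1}])

```text
time: 1.7
ee_pos: [0.5434, 0.0567, 0.1761]
tcp_rot: [-180.0, 29.1, -167.9]
wrist_force: [0.3, 0.3, 0.2]
opening: 0.0853
grasp_force: 0.0
```

```bash
python3 - <<'E'
from h import *
np.set_printoptions(precision=4,suppress=True)
bot.camera("wrist");o=bot.get_obs();print(o["time"],o["ee_pos"],o["tcp_rot"],o["q"])
im=bot.camera("wrist");W=cal("wrist");print("cam centre",-W[2].T@W[3])
base=np.array([.615,.073,.042]);ya=np.radians(12);ax=np.array([-.485*np.cos(ya),-.485*np.sin(ya),.875])
print("pred lid px",proj(W,base+.079*ax),"base",proj(W,base))
cv2.imwrite("pics/w1.png",im[:,:,::-1])
E
```

```text
1.75 [0.5452 0.0534 0.1747] [-179.8562   29.1848 -167.8461] [  3.6526 -23.9655 -29.1168  55.9139   3.9912  -7.4337]
cam centre [0.4268 0.0293 0.2495]
pred lid px [np.float64(327.73192995436085), np.float64(258.5044223356057)] base [np.float64(325.8629887618302), np.float64(222.28232726941638)]
```

View pics/w1.png

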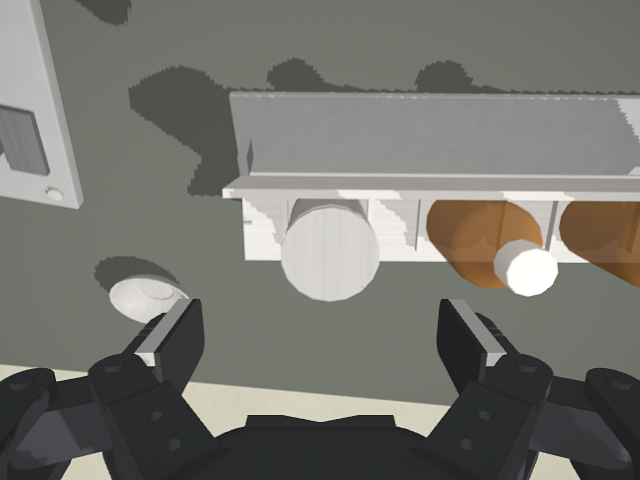

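The wrist view shows the lid circle centred at (330,253), against a predicted (328,258), and the rack edge is level, so the yaw is right. I'll refine the position and descend along the axis.

```bash
python3 - <<'E'
from h import *
np.set_printoptions(precision=4,suppress=True)
W=cal("wrist");ya=np.radians(12);ax=np.array([-.485*np.cos(ya),-.485*np.sin(ya),.875])
lid=np.array([.615,.073,.042])+.079*ax
o,w=ray(W,330,253);P=o+w*((lid-o)@ax)/(w@ax);print("lid",P,"base",P-.079*ax)
base=P-.079*ax;g=base+.043*ax
print(pose()[0],g)
for r in plan(g,frame(-ax,[-np.sin(ya),np.cos(ya),0]),8):print(r)
p,R=pose();d=R.inv().apply(g-p)*1000;print(d)
E
```

```text
lid [0.5747 0.0656 0.1096] base [0.6121 0.0736 0.0405]
[0.5436 0.0548 0.1747] [0.5917 0.0693 0.0781]
([0.4, 0.5, 13.6], [-0.01, 0.0, -0.01])
([0.4, 0.5, 13.6], [-0.01, 0.0, -0.01])
([0.4, 0.5, 13.6], [-0.01, 0.0, -0.01])
([0.4, 0.5, 13.6], [-0.01, 0.0, -0.01])
([0.4, 0.5, 13.6], [-0.01, 0.0, -0.01])
([0.4, 0.5, 13.6], [-0.01, 0.0, -0.01])
([0.4, 0.5, 13.6], [-0.01, 0.0, -0.01])
([0.4, 0.5, 13.6], [-0.01, 0.0, -0.01])
[  2.9851   4.2461 108.7024]
```

Request:
play_rows(increments=[{"slide":[1.5,2,5],"angular":[0,0,0],"claw":1},{"slide":[1.5,2,5],"angular":[0,0,0],"claw":1},{"slide":[0,0,20],"angular":[0,0,0],"claw":1},{"slide":[0,0,20],"angular":[0,0,0],"claw":1},{"slide":[0,0,20],"angular":[0,0,0],"claw":1},{"slide":[0,0,20],"angular":[0,0,0],"claw":1},{"slide":[0,0,12],"angular":[0,0,0],"claw":1},{"slide":[0,0,6],"angular":[0,0,0],"claw":1}])

```text
time: 2.6
ee_pos: [0.5902, 0.0738, 0.0792]
tcp_rot: [179.9, 29.0, -167.9]
wrist_force: [-0.1, 0.4, 0.1]
opening: 0.0852
grasp_force: 0.0
```

Request:
play_rows(increments=[{"slide":[0,0,0],"angular":[0,0,0],"claw":0.4},{"slide":[0,0,0],"angular":[0,0,0],"claw":0.1},{"slide":[0,0,0],"angular":[0,0,0],"claw":0},{"slide":[0,0,0],"angular":[0,0,0],"claw":-0.2},{"slide":[0,0,0],"angular":[0,0,0],"claw":-0.4},{"slide":[0,0,0],"angular":[0,0,0],"claw":-1},{"slide":[0,0,0],"angular":[0,0,0],"claw":-1},{"slide":[0,0,0],"angular":[0,0,0],"claw":-1}], squeeze=40)

```text
time: 3.4
ee_pos: [0.5915, 0.0708, 0.0826]
tcp_rot: [-179.8, 29.2, -168.0]
wrist_force: [-0.9, -9.8, 2.9]
opening: 0.0512
grasp_force: 41.2
```

Request:
play_rows(increments=[{"slide":[0,0,-10],"angular":[0,0,0],"claw":-1},{"slide":[0,0,-15],"angular":[0,0,0],"claw":-1},{"slide":[0,0,-20],"angular":[0,0,0],"claw":-1},{"slide":[0,0,-20],"angular":[0,0,0],"claw":-1},{"slide":[0,0,-20],"angular":[0,0,0],"claw":-1},{"slide":[0,0,-15],"angular":[0,0,0],"claw":-1},{"slide":[0,0,0],"angular":[0,0,0],"claw":-1}])

```text
time: 4.1
ee_pos: [0.5435, 0.0623, 0.1711]
tcp_rot: [180.0, 29.3, -167.9]
wrist_force: [0.1, -0.2, -1.5]
opening: 0.0512
grasp_force: 46.4
```

```bash
python3 - <<'E'
from h import *
np.set_printoptions(precision=4,suppress=True)
for k in range(4):
    o=bot.get_obs();print(o["time"],o["ee_pos"],o["tcp_rot"],o["wrist_force"]);im=bot.camera("side" if k<2 else "wrist")
    if k==1: a=im[200:340,300:440]
    if k==2: b=im[120:480]
c=np.zeros((800,800,3),np.uint8)
out=np.zeros((420,800,3),np.uint8);out[:420,:420]=cv2.resize(a,(420,420));out[:214,420:]=cv2.resize(b,(380,214))
cv2.imwrite("pics/c3.png",out[:,:,::-1])
# gripper in hover: target above nest
y=np.radians(-1.0);n=np.array([.515,-.1644,.012])
T=n+[0,0,.045+.06]; R=frame([0,0,-1],[-np.sin(y),np.cos(y),0])
for r in plan(T,R,12):print(r)
E
```

```text
4.1 [0.5435 0.0623 0.1711] [ 179.9968   29.3023 -167.9435] [ 0.1203 -0.1964 -1.5113]
4.15 [0.5435 0.0623 0.1695] [ 179.9833   29.2044 -167.9509] [-0.4759  0.0333 -2.916 ]
4.2 [0.5432 0.0624 0.1681] [ 179.9682   29.0989 -167.9496] [ 0.2584  0.6266 -2.009 ]
4.25 [0.5431 0.0624 0.1673] [ 179.9591   29.0278 -167.9502] [ 0.644   0.1113 -3.5561]
([7.5, -18.0, 0.6], [0.28, 2.4, 1.07])
([7.1, -18.1, 1.0], [0.28, 2.4, 1.07])
([6.7, -18.3, 1.4], [0.28, 2.4, 1.07])
([6.3, -18.4, 1.7], [0.28, 2.4, 1.07])
([5.9, -18.5, 2.1], [0.28, 2.4, 1.07])
([5.4, -18.6, 2.4], [0.28, 2.4, 1.07])
([5.0, -18.6, 2.7], [0.28, 2.4, 1.07])
([4.5, -18.7, 3.0], [0.28, 2.4, 1.07])
([4.0, -18.8, 3.3], [0.28, 2.4, 1.07])
([3.5, -18.8, 3.5], [0.28, 2.4, 1.07])
([3.0, -18.9, 3.8], [0.28, 2.4, 1.07])
([2.5, -18.9, 4.0], [0.28, 2.4, 1.07])
```

View pics/c3.png

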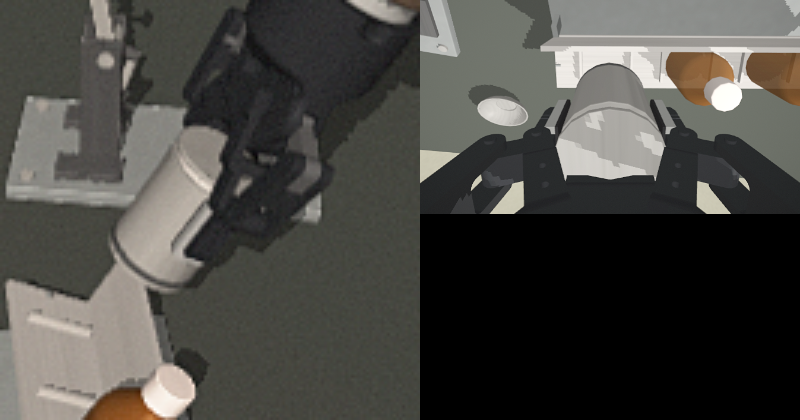

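Request:
play_rows(increments=[{"slide":[7.5,-18,0.6],"angular":[0.28,2.4,1.07],"claw":-1},{"slide":[7.1,-18.1,1],"angular":[0.28,2.4,1.07],"claw":-1},{"slide":[6.7,-18.3,1.4],"angular":[0.28,2.4,1.07],"claw":-1},{"slide":[6.3,-18.4,1.7],"angular":[0.28,2.4,1.07],"claw":-1},{"slide":[5.9,-18.5,2.1],"angular":[0.28,2.4,1.07],"claw":-1},{"slide":[5.4,-18.6,2.4],"angular":[0.28,2.4,1.07],"claw":-1},{"slide":[5,-18.6,2.7],"angular":[0.28,2.4,1.07],"claw":-1},{"slide":[4.5,-18.7,3],"angular":[0.28,2.4,1.07],"claw":-1}])

```text
time: 5.1
ee_pos: [0.5244, -0.0896, 0.1333]
tcp_rot: [179.2, 9.6, -176.9]
wrist_force: [0.9, 0.1, -1.5]
opening: 0.0512
grasp_force: 46.4
```

Request:
play_rows(increments=[{"slide":[4,-18.8,3.3],"angular":[0.28,2.4,1.07],"claw":-1},{"slide":[3.5,-18.8,3.5],"angular":[0.28,2.4,1.07],"claw":-1},{"slide":[3,-18.9,3.8],"angular":[0.28,2.4,1.07],"claw":-1},{"slide":[2.5,-18.9,4],"angular":[0.28,2.4,1.07],"claw":-1},{"slide":[0,0,0],"angular":[0,0,0],"claw":-1},{"slide":[0,0,0],"angular":[0,0,0],"claw":-1},{"slide":[0,0,0],"angular":[0,0,0],"claw":-1}])

```text
time: 5.8
ee_pos: [0.5154, -0.1639, 0.1176]
tcp_rot: [180.0, 0.1, 179.0]
wrist_force: [-0.1, 0.1, -1.6]
opening: 0.0515
grasp_force: 46.4
```

```bash
python3 - <<'E'
from h import *
np.set_printoptions(precision=4,suppress=True)
o=bot.get_obs();print(o["time"],o["ee_pos"],o["tcp_rot"],o["wrist_force"],o["q"])
im=bot.camera("side");im2=bot.camera("wrist")
D=cal("side");W=cal("wrist")
out=np.zeros((480,800,3),np.uint8);out[:,:480]=cv2.resize(im[170:290,300:420],(480,480),interpolation=cv2.INTER_CUBIC);out[:240,480:]=cv2.resize(im2,(320,240))
cv2.imwrite("pics/c4.png",out[:,:,::-1])
t=np.array(o["ee_pos"])
for h in (.041,.045,.049):
  b=t-[0,0,h]; f=lambda X:(np.array(proj(D,X))-[300,170])*4
  print(h,"bottom-front pt",f(b+[0,.026,0]),"left",f(b+[.026,0,0]),"right",f(b-[.026,0,0]))
print("nest wrist px",proj(W,[.515,-.1644,.012]))
E
```

```text
5.8 [ 0.5154 -0.1639  0.1176] [179.9616   0.1339 178.9741] [-0.1463  0.113  -1.587 ] [-17.6786   3.0652  -6.6101  80.2074   0.0752 -16.6526]
0.041 bottom-front pt [300.339  265.8787] left [251.6618 234.0649] right [347.9622 238.47  ]
0.045 bottom-front pt [299.8108 271.7919] left [251.2731 239.9271] right [347.322  244.3374]
0.049 bottom-front pt [299.2852 277.6738] left [250.8862 245.759 ] right [346.6849 250.1744]
nest wrist px [np.float64(320.33254142309147), np.float64(238.71589529156662)]
```

View pics/c4.png

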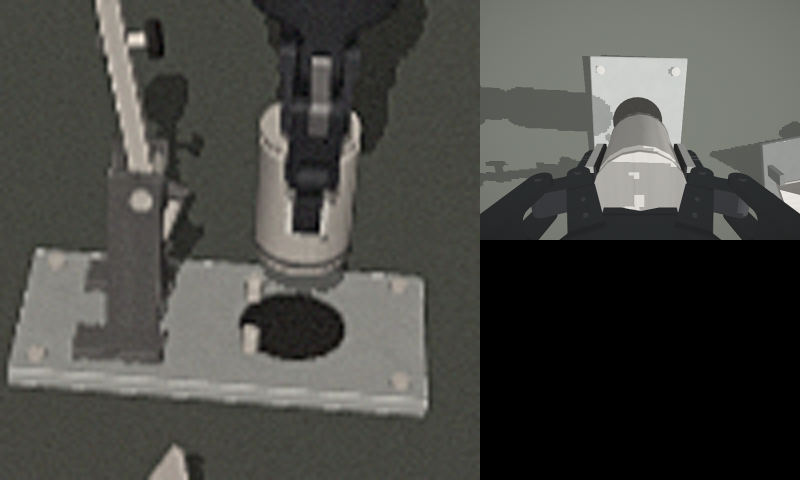

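The tin hangs upright over the nest. Its silhouette spans x 255–352, about 2 mm in front of the TCP, and the disc centre is at (293,326). TCP to underside is about 48 mm. I'll lower it.

Request:
play_rows(increments=[{"slide":[1,0,10],"angular":[0,0,0],"claw":-1},{"slide":[0,0,12],"angular":[0,0,0],"claw":-1},{"slide":[0,0,12],"angular":[0,0,0],"claw":-1},{"slide":[0,0,10],"angular":[0,0,0],"claw":-1},{"slide":[0,0,6],"angular":[0,0,0],"claw":-1},{"slide":[0,0,0],"angular":[0,0,0],"claw":-1},{"slide":[0,0,0],"angular":[0,0,0],"claw":-1}])

```text
time: 6.6
ee_pos: [0.5145, -0.1644, 0.068]
tcp_rot: [180.0, 0.1, 178.9]
wrist_force: [0.4, 0.8, -2.1]
opening: 0.0512
grasp_force: 46.4
```

Request:
play_rows(increments=[{"slide":[0,0,1],"angular":[0,0,0],"claw":-1},{"slide":[0,0,1],"angular":[0,0,0],"claw":-1},{"slide":[0,0,0],"angular":[0,0,0],"claw":-1},{"slide":[0,0,0],"angular":[0,0,0],"claw":-1}])

```text
time: 7.0
ee_pos: [0.5145, -0.1644, 0.0661]
tcp_rot: [180.0, 0.1, 178.9]
wrist_force: [0.1, 0.5, -1.6]
opening: 0.0511
grasp_force: 46.4
```

Request:
play_rows(increments=[{"slide":[0,0,1],"angular":[0,0,0],"claw":-1},{"slide":[0,0,1],"angular":[0,0,0],"claw":-1},{"slide":[0,0,0],"angular":[0,0,0],"claw":-1},{"slide":[0,0,0],"angular":[0,0,0],"claw":-1}])

```text
time: 7.4
ee_pos: [0.5144, -0.1644, 0.0639]
tcp_rot: [180.0, 0.1, 178.9]
wrist_force: [0.9, 0.4, -2.6]
opening: 0.051
grasp_force: 46.4
```

Request:
play_rows(increments=[{"slide":[0,0,1],"angular":[0,0,0],"claw":-1},{"slide":[0,0,1],"angular":[0,0,0],"claw":-1},{"slide":[0,0,0],"angular":[0,0,0],"claw":-1},{"slide":[0,0,0],"angular":[0,0,0],"claw":-1}])

```text
time: 7.8
ee_pos: [0.5144, -0.1643, 0.0619]
tcp_rot: [180.0, 0.1, 178.9]
wrist_force: [0.5, 0.0, -2.2]
opening: 0.0507
grasp_force: 46.4
```

Request:
play_rows(increments=[{"slide":[0,0,1],"angular":[0,0,0],"claw":-1},{"slide":[0,0,0.5],"angular":[0,0,0],"claw":-1},{"slide":[0,0,0],"angular":[0,0,0],"claw":-1},{"slide":[0,0,0],"angular":[0,0,0],"claw":-1}])

```text
time: 8.2
ee_pos: [0.5145, -0.1644, 0.0604]
tcp_rot: [180.0, 0.1, 178.9]
wrist_force: [0.1, -0.4, -1.8]
opening: 0.0513
grasp_force: 46.4
```

Request:
play_rows(increments=[{"slide":[0,0,1],"angular":[0,0,0],"claw":-1},{"slide":[0,0,0.5],"angular":[0,0,0],"claw":-1},{"slide":[0,0,0],"angular":[0,0,0],"claw":-1},{"slide":[0,0,0],"angular":[0,0,0],"claw":-1}])

```text
time: 8.6
ee_pos: [0.5144, -0.1644, 0.0589]
tcp_rot: [180.0, 0.1, 178.9]
wrist_force: [-0.1, -0.4, -2.2]
opening: 0.0509
grasp_force: 46.4
```

Request:
play_rows(increments=[{"slide":[0,0,1],"angular":[0,0,0],"claw":-1},{"slide":[0,0,0],"angular":[0,0,0],"claw":-1},{"slide":[0,0,0],"angular":[0,0,0],"claw":-1}])

```text
time: 8.9
ee_pos: [0.5146, -0.1644, 0.0581]
tcp_rot: [180.0, 0.1, 178.9]
wrist_force: [0.6, -0.6, 1.0]
opening: 0.0514
grasp_force: 46.7
```

Contact at TCP z 0.058. Releasing.

Request:
play_rows(increments=[{"slide":[0,0,0],"angular":[0,0,0],"claw":0.4},{"slide":[0,0,0],"angular":[0,0,0],"claw":0.7},{"slide":[0,0,0],"angular":[0,0,0],"claw":1},{"slide":[0,0,0],"angular":[0,0,0],"claw":1},{"slide":[0,0,0],"angular":[0,0,0],"claw":1},{"slide":[0,0,0],"angular":[0,0,0],"claw":1},{"slide":[0,0,0],"angular":[0,0,0],"claw":1},{"slide":[0,0,0],"angular":[0,0,0],"claw":1}])

```text
time: 9.7
ee_pos: [0.5145, -0.1644, 0.0579]
tcp_rot: [180.0, 0.1, 178.9]
wrist_force: [-0.9, -0.7, 0.4]
opening: 0.0853
grasp_force: 0.0
```

Request:
play_rows(increments=[{"slide":[0,0,-10],"angular":[0,0,0],"claw":1},{"slide":[0,0,-30],"angular":[0,0,0],"claw":1},{"slide":[0,0,-40],"angular":[0,0,0],"claw":1},{"slide":[5,0,-40],"angular":[0,0,0],"claw":1},{"slide":[20,0,-40],"angular":[0,0,0],"claw":1},{"slide":[20,0,-40],"angular":[0,0,0],"claw":1},{"slide":[0,0,-40],"angular":[0,0,0],"claw":1},{"slide":[0,0,0],"angular":[0,0,0],"claw":1}])

```text
time: 10.5
ee_pos: [0.4694, -0.1639, 0.3046]
tcp_rot: [-179.8, 0.6, 178.9]
wrist_force: [0.6, 0.4, 0.4]
opening: 0.0853
grasp_force: 0.0
```

```bash
python3 - <<'E'
from h import *
np.set_printoptions(precision=4,suppress=True)
bot.camera("wrist");o=bot.get_obs();print(o["time"],o["ee_pos"],o["tcp_rot"],o["wrist_force"])
im=bot.camera("side");W=cal("wrist");im2=bot.camera("wrist");im3=bot.camera("scene")
print("nest-top pred wrist",proj(W,[.514,-.1644,.091]), "knob pred", proj(W,[.625,-.1675,.25]))
out=np.zeros((600,800,3),np.uint8);out[:480,:400]=cv2.resize(im[130:286,290:420],(400,480),interpolation=cv2.INTER_CUBIC);out[:300,400:]=cv2.resize(im2,(400,300));out[300:,400:]=cv2.resize(im3[180:330,150:350],(400,300))
cv2.imwrite("pics/c5.png",out[:,:,::-1])
# black knob in both fixed views
for n,i,(x0,y0,x1,y1) in (("side",im,(310,138,338,170)),("scene",im3,(200,195,245,228))):
    m=(i[y0:y1,x0:x1].max(2)<60).astype(np.uint8);k,l,st,ce=cv2.connectedComponentsWithStats(m);j=1+np.argmax(st[1:,4]);print(n,st[j],ce[j]+[x0,y0])
    globals()[n]=ce[j]+[x0,y0]
print(tri(cal("scene"),scene,cal("side"),side))
E
```

```text
10.55 [ 0.4694 -0.1639  0.3015] [-179.9111    0.4391  178.9301] [ 0.039  -0.1206 -0.5305]
nest-top pred wrist [np.float64(321.33342643852245), np.float64(254.2625135634772)] knob pred [np.float64(319.92103819164606), np.float64(524.7354102030149)]
side [  5   5  18  23 295] [323.5864 153.8102]
scene [  9   8  27  21 385] [221.361  213.3429]
(array([ 0.6269, -0.1741,  0.2484]), np.float64(0.0012797777999808198))
```

View pics/c5.png

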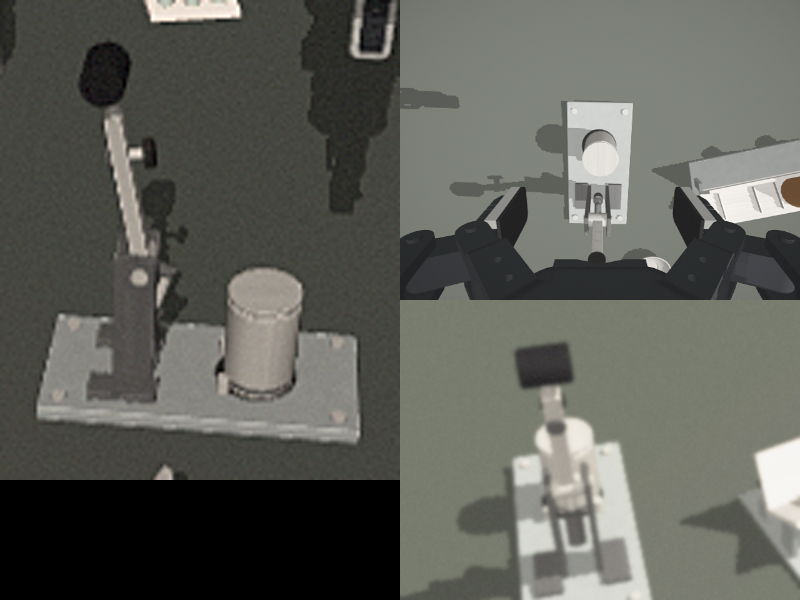

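The tin stands in the nest, its lid at wrist pixel (320,253) against a predicted (321,254). The knob triangulates to about (0.626,-0.173,0.248). I'll work out the press yaw and the knob approach.

```bash
python3 - <<'E'
from h import *
np.set_printoptions(precision=4,suppress=True)
W=cal("wrist")
c=[plane(W,*p,.012) for p in [(267,162),(373,165),(363,357),(270,355)]]
for x in c:print(x)
e=(c[2]+c[3]-c[0]-c[1])[:2]/2;m=(c[0]+c[1])[:2]/2;print("yaw",np.degrees(np.arctan2(e[1],e[0])),"len",np.linalg.norm(e),"nest",m+e/np.linalg.norm(e)*.075,"knob",m+e/np.linalg.norm(e)*.185)
y=np.radians(-2.5);R=frame([0,0,-1],[-np.sin(y),np.cos(y),0])
for r in plan([.625,-.171,.335],R,6):print(r)
E
```

```text
[ 0.438  -0.2181  0.012 ]
[ 0.443  -0.1094  0.012 ]
[ 0.6679 -0.1171  0.012 ]
[ 0.6631 -0.227   0.012 ]
yaw -2.12762817933123 len 0.2251364725506532 nest [ 0.5155 -0.1665] knob [ 0.6254 -0.1706]
([-26.1, -0.8, -6.3], [0.01, 0.01, 0.24])
([-26.1, -0.7, -6.3], [0.01, 0.01, 0.24])
([-26.1, -0.5, -6.3], [0.01, 0.01, 0.24])
([-26.1, -0.4, -6.3], [0.01, 0.01, 0.24])
([-26.1, -0.3, -6.3], [0.01, 0.01, 0.24])
([-26.1, -0.2, -6.3], [0.01, 0.01, 0.24])
```

Request:
play_rows(increments=[{"slide":[-20,-0.8,-20],"angular":[0,0,0.24],"claw":1},{"slide":[-30,-0.7,-16],"angular":[0,0,0.24],"claw":1},{"slide":[-30,-0.5,0],"angular":[0,0,0.24],"claw":1},{"slide":[-30,-0.4,0],"angular":[0,0,0.24],"claw":1},{"slide":[-26,-0.3,0],"angular":[0,0,0.24],"claw":1},{"slide":[-20,-0.2,0],"angular":[0,0,0.24],"claw":1},{"slide":[0,0,0],"angular":[0,0,0],"claw":1},{"slide":[0,0,0],"angular":[0,0,0],"claw":1}])

```text
time: 11.5
ee_pos: [0.6246, -0.1709, 0.3324]
tcp_rot: [179.9, -0.1, 177.5]
wrist_force: [-1.3, -0.0, 0.6]
opening: 0.0856
grasp_force: 0.0
```

```bash
python3 - <<'E'
from h import *
np.set_printoptions(precision=4,suppress=True)
bot.camera("wrist");print(*pose()[0]);im=bot.camera("wrist");W=cal("wrist")
print("knob",proj(W,[.626,-.171,.2485]),"ends",proj(W,[.626,-.152,.2485]),proj(W,[.626,-.19,.2485]))
cv2.imwrite("pics/w6.png",im[:,:,::-1]);print(bot.get_obs()["ee_pos"],bot.get_obs()["tcp_rot"],bot.get_obs()["q"])
E
```

```text
0.6242160246895704 -0.17090656696998405 0.3333498574303265
knob [np.float64(321.37459236505333), np.float64(253.3413002587296)] ends [np.float64(355.2855037948588), np.float64(251.93250770465397)] [np.float64(287.5355850323394), np.float64(254.74790367841265)]
[ 0.624  -0.1709  0.334 ] [179.9759   0.0801 177.5029] [-15.3372  23.2323  41.6653 108.3603   0.0413 -12.8401]
```

View pics/w6.png

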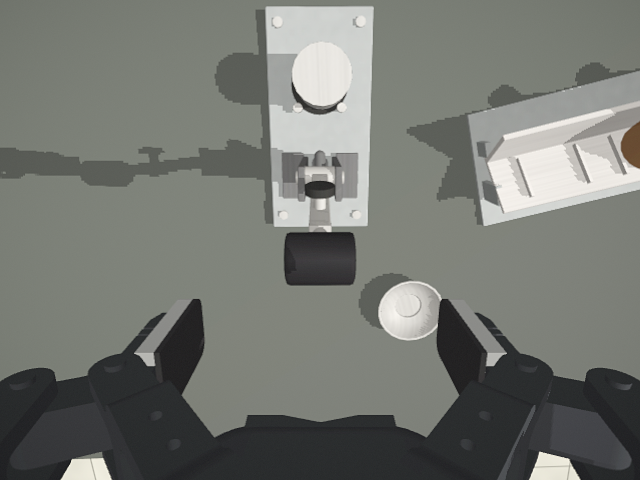

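The knob fills x 284–356, y 232–285, centred at (320.5,258) and within 3 mm of the prediction. Its ends are parallel to the pads. I'll go down and grip.

Request:
play_rows(increments=[{"slide":[-1,0,10],"angular":[0,0,0],"claw":1},{"slide":[-1,0,15],"angular":[0,0,0],"claw":1},{"slide":[-1,0,15],"angular":[0,0,0],"claw":1},{"slide":[0,0,15],"angular":[0,0,0],"claw":1},{"slide":[0,0,15],"angular":[0,0,0],"claw":1},{"slide":[0,0,15],"angular":[0,0,0],"claw":0.6},{"slide":[0,0,0],"angular":[0,0,0],"claw":0.3},{"slide":[0,0,0],"angular":[0,0,0],"claw":0}], squeeze=25)

```text
time: 12.4
ee_pos: [0.6272, -0.1711, 0.2501]
tcp_rot: [180.0, 0.2, 177.5]
wrist_force: [0.2, 0.1, 0.9]
opening: 0.0441
grasp_force: 0.0
```

Request:
play_rows(increments=[{"slide":[0,0,0],"angular":[0,0,0],"claw":-0.1},{"slide":[0,0,0],"angular":[0,0,0],"claw":-0.2},{"slide":[0,0,0],"angular":[0,0,0],"claw":-0.4},{"slide":[0,0,0],"angular":[0,0,0],"claw":-1},{"slide":[0,0,0],"angular":[0,0,0],"claw":-1},{"slide":[0,0,0],"angular":[0,0,0],"claw":-1},{"slide":[0,0,0],"angular":[0,0,0],"claw":-1}])

```text
time: 13.1
ee_pos: [0.6279, -0.1713, 0.2507]
tcp_rot: [-180.0, 0.2, 177.5]
wrist_force: [-3.2, -0.6, 6.0]
opening: 0.0375
grasp_force: 27.9
```

```bash
cat > arc.py <<'E'
from h import *
import sys
# TCP rows for arm angles a0..a1, radial about hinge; starts from measured pose at angle a0
def arc(angs,y=-2.3):
    P=lambda a:145*np.array([np.sin(np.radians(10)-a),np.cos(np.radians(10)-a)])
    p,R=pose()
    for a,b in zip(angs[:-1],angs[1:]):
        d=P(b)-P(a);w=[d[0]*np.cos(np.radians(y)),d[0]*np.sin(np.radians(y)),d[1]]
        print(round(b,2),R.inv().apply(w).round(1).tolist())
E
python3 - <<'E'
from arc import *
o=bot.get_obs();print(o["time"],o["ee_pos"].round(4),o["tcp_rot"].round(2),o["wrist_force"].round(1),o["opening"],o["grasp_force"])
arc(np.linspace(0,1.66,17))
E
```

```text
13.1 [ 0.6279 -0.1713  0.2507] [-179.98    0.22  177.5 ] [-3.2 -0.6  6. ] 0.03745035963686202 27.899957299232483
0.1 [14.9, -0.1, -1.9]
0.21 [15.0, -0.1, -0.3]
0.31 [15.0, -0.1, 1.2]
0.42 [14.8, -0.1, 2.8]
0.52 [14.4, -0.0, 4.3]
0.62 [13.9, -0.0, 5.7]
0.73 [13.2, -0.0, 7.2]
0.83 [12.4, -0.0, 8.5]
0.93 [11.5, -0.0, 9.7]
1.04 [10.4, -0.0, 10.9]
1.14 [9.2, -0.0, 11.9]
1.24 [7.9, -0.0, 12.8]
1.35 [6.6, -0.0, 13.5]
1.45 [5.1, -0.0, 14.1]
1.56 [3.6, -0.0, 14.6]
1.66 [2.1, -0.0, 14.9]
```

Request:
play_rows(increments=[{"slide":[14.9,-0.1,-1.9],"angular":[0,0,0],"claw":-1},{"slide":[15,-0.1,-0.3],"angular":[0,0,0],"claw":-1},{"slide":[15,-0.1,1.2],"angular":[0,0,0],"claw":-1},{"slide":[14.8,-0.1,2.8],"angular":[0,0,0],"claw":-1},{"slide":[14.4,0,4.3],"angular":[0,0,0],"claw":-1},{"slide":[13.9,0,5.7],"angular":[0,0,0],"claw":-1},{"slide":[0,0,0],"angular":[0,0,0],"claw":-1},{"slide":[0,0,0],"angular":[0,0,0],"claw":-1}], squeeze=40)

```text
time: 13.9
ee_pos: [0.5404, -0.1679, 0.2393]
tcp_rot: [-180.0, 0.3, 177.5]
wrist_force: [-1.1, -0.5, 10.6]
opening: 0.0374
grasp_force: 43.3
```

Request:
play_rows(increments=[{"slide":[13.2,0,7.2],"angular":[0,0,0],"claw":-1},{"slide":[12.4,0,8.5],"angular":[0,0,0],"claw":-1},{"slide":[11.5,0,9.7],"angular":[0,0,0],"claw":-1},{"slide":[10.4,0,10.9],"angular":[0,0,0],"claw":-1},{"slide":[9.2,0,11.9],"angular":[0,0,0],"claw":-1},{"slide":[7.9,0,12.8],"angular":[0,0,0],"claw":-1},{"slide":[0,0,0],"angular":[0,0,0],"claw":-1},{"slide":[0,0,0],"angular":[0,0,0],"claw":-1}])

```text
time: 14.7
ee_pos: [0.4739, -0.1653, 0.1758]
tcp_rot: [-180.0, -0.1, 177.5]
wrist_force: [-10.6, -3.1, 2.1]
opening: 0.0376
grasp_force: 42.3
```

Request:
play_rows(increments=[{"slide":[6.6,0,13.5],"angular":[0,0,0],"claw":-1},{"slide":[5.1,0,14.1],"angular":[0,0,0],"claw":-1},{"slide":[3.6,0,14.6],"angular":[0,0,0],"claw":-1},{"slide":[0,0,0],"angular":[0,0,0],"claw":-1},{"slide":[0,0,0],"angular":[0,0,0],"claw":-1},{"slide":[0,0,0],"angular":[0,0,0],"claw":-1}])

```text
time: 15.3
ee_pos: [0.4593, -0.1647, 0.133]
tcp_rot: [-180.0, -0.1, 177.5]
wrist_force: [-5.3, -4.8, -2.9]
opening: 0.0373
grasp_force: 41.6
```

Request:
play_rows(increments=[{"slide":[1,0,7],"angular":[0,0,0],"claw":-1},{"slide":[1,0,7],"angular":[0,0,0],"claw":-1},{"slide":[0,0,4],"angular":[0,0,0],"claw":-1},{"slide":[0,0,4],"angular":[0,0,0],"claw":-1},{"slide":[0,0,3],"angular":[0,0,0],"claw":-1},{"slide":[0,0,0],"angular":[0,0,0],"claw":-1},{"slide":[0,0,0],"angular":[0,0,0],"claw":-1},{"slide":[0,0,0],"angular":[0,0,0],"claw":-1}])

```text
time: 16.1
ee_pos: [0.4572, -0.1646, 0.1085]
tcp_rot: [-179.9, -0.1, 177.5]
wrist_force: [-8.1, -5.1, 0.8]
opening: 0.0371
grasp_force: 42.2
```

Request:
play_rows(increments=[{"slide":[0,0,1.5],"angular":[0,0,0],"claw":-1},{"slide":[0,0,1.5],"angular":[0,0,0],"claw":-1},{"slide":[0,0,0],"angular":[0,0,0],"claw":-1},{"slide":[0,0,0],"angular":[0,0,0],"claw":-1},{"slide":[0,0,0],"angular":[0,0,0],"claw":-1}])

```text
time: 16.6
ee_pos: [0.4572, -0.1647, 0.1077]
tcp_rot: [-179.9, 0.0, 177.5]
wrist_force: [-15.9, -2.5, 19.2]
opening: 0.0372
grasp_force: 44.5
```

Request:
play_rows(increments=[{"slide":[0,0,1.5],"angular":[0,0,0],"claw":-1},{"slide":[0,0,0],"angular":[0,0,0],"claw":-1},{"slide":[0,0,0],"angular":[0,0,0],"claw":-1},{"slide":[0,0,0],"angular":[0,0,0],"claw":-1}])

```text
time: 17.0
ee_pos: [0.4573, -0.1647, 0.1074]
tcp_rot: [-179.9, 0.0, 177.5]
wrist_force: [-20.2, -1.2, 28.8]
opening: 0.0376
grasp_force: 45.7
```

```bash
python3 - <<'E'
from arc import *
im=bot.camera("side");o=bot.get_obs();print(o["time"],o["ee_pos"].round(4),o["wrist_force"].round(1))
D=cal("side");f=lambda X:(np.array(proj(D,X))-[320,190])*6
for h in (.079,.073):print(h,f([.514,-.1645+.026,.012+h]),f([.54,-.1645,.012+h]))
cv2.imwrite("pics/c7.png",cv2.resize(im[190:280,320:420],(600,540),interpolation=cv2.INTER_CUBIC)[:,:,::-1])
arc(np.linspace(1.75,0,17))
E
```

```text
17.05 [ 0.4573 -0.1647  0.1073] [-20.6  -0.3  28.7]
0.079 [337.26197732 245.60557043] [263.42783991 198.21417389]
0.073 [336.03930534 259.14835346] [262.52482769 211.63369838]
1.64 [-0.8, -0.0, -15.8]
1.53 [-2.5, -0.0, -15.6]
1.42 [-4.2, -0.0, -15.3]
1.31 [-5.9, -0.0, -14.7]
1.2 [-7.4, 0.0, -14.0]
1.09 [-8.9, 0.0, -13.1]
0.98 [-10.3, 0.0, -12.1]
0.88 [-11.6, 0.0, -10.9]
0.77 [-12.7, 0.0, -9.5]
0.66 [-13.6, 0.0, -8.1]
0.55 [-14.4, 0.0, -6.6]
0.44 [-15.1, 0.1, -4.9]
0.33 [-15.5, 0.1, -3.3]
0.22 [-15.8, 0.1, -1.6]
0.11 [-15.9, 0.1, 0.2]
0.0 [-15.7, 0.1, 1.9]
```

View pics/c7.png

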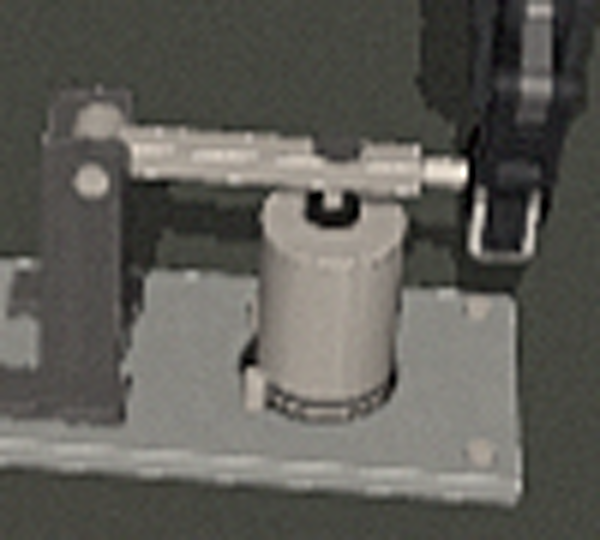

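The side crop shows the arm level, the spindle on the lid, and the lid's front rim at y≈260, which is where it should be when home. Now swinging back open.

Request:
play_rows(increments=[{"slide":[0,0,-4],"angular":[0,0,0],"claw":-1},{"slide":[-0.8,0,-15.8],"angular":[0,0,0],"claw":-1},{"slide":[-2.5,0,-15.6],"angular":[0,0,0],"claw":-1},{"slide":[-4.2,0,-15.3],"angular":[0,0,0],"claw":-1},{"slide":[-5.9,0,-14.7],"angular":[0,0,0],"claw":-1},{"slide":[-7.4,0,-14],"angular":[0,0,0],"claw":-1},{"slide":[-8.9,0,-13.1],"angular":[0,0,0],"claw":-1},{"slide":[-10.3,0,-12.1],"angular":[0,0,0],"claw":-1}])

```text
time: 17.85
ee_pos: [0.4986, -0.1662, 0.2099]
tcp_rot: [-180.0, 0.1, 177.5]
wrist_force: [3.3, -3.4, -2.9]
opening: 0.0372
grasp_force: 41.8
```

Request:
play_rows(increments=[{"slide":[-11.6,0,-10.9],"angular":[0,0,0],"claw":-1},{"slide":[-12.7,0,-9.5],"angular":[0,0,0],"claw":-1},{"slide":[-13.6,0,-8.1],"angular":[0,0,0],"claw":-1},{"slide":[-14.4,0,-6.6],"angular":[0,0,0],"claw":-1},{"slide":[-15.1,0.1,-4.9],"angular":[0,0,0],"claw":-1},{"slide":[-15.5,0.1,-3.3],"angular":[0,0,0],"claw":-1},{"slide":[0,0,0],"angular":[0,0,0],"claw":-1},{"slide":[0,0,0],"angular":[0,0,0],"claw":-1}])

```text
time: 18.65
ee_pos: [0.5826, -0.1695, 0.252]
tcp_rot: [180.0, 0.2, 177.5]
wrist_force: [5.4, -1.3, -3.7]
opening: 0.0375
grasp_force: 42.0
```

Request:
play_rows(increments=[{"slide":[-15.8,0.1,-1.6],"angular":[0,0,0],"claw":-1},{"slide":[-8,0.1,0.1],"angular":[0,0,0],"claw":-1},{"slide":[-8,0,0.1],"angular":[0,0,0],"claw":-1},{"slide":[-8,0,0.6],"angular":[0,0,0],"claw":-1},{"slide":[-7,0,1],"angular":[0,0,0],"claw":-1},{"slide":[0,0,0],"angular":[0,0,0],"claw":-1},{"slide":[0,0,0],"angular":[0,0,0],"claw":-1},{"slide":[0,0,0],"angular":[0,0,0],"claw":-1}])

```text
time: 19.45
ee_pos: [0.6275, -0.1712, 0.2511]
tcp_rot: [180.0, 0.0, 177.5]
wrist_force: [1.8, -1.9, -17.1]
opening: 0.0372
grasp_force: 44.3
```

Request:
play_rows(increments=[{"slide":[-0.5,0,1.5],"angular":[0,0,0],"claw":-1},{"slide":[0,0,0],"angular":[0,0,0],"claw":-1},{"slide":[0,0,0],"angular":[0,0,0],"claw":0.2},{"slide":[0,0,0],"angular":[0,0,0],"claw":0.6},{"slide":[0,0,0],"angular":[0,0,0],"claw":1},{"slide":[0,0,0],"angular":[0,0,0],"claw":1},{"slide":[0,0,0],"angular":[0,0,0],"claw":1},{"slide":[0,0,0],"angular":[0,0,0],"claw":1}])

```text
time: 20.25
ee_pos: [0.6282, -0.171, 0.251]
tcp_rot: [180.0, 0.1, 177.5]
wrist_force: [-0.4, -0.2, 0.1]
opening: 0.0852
grasp_force: 0.0
```

Request:
play_rows(increments=[{"slide":[0,0,-15],"angular":[0,0,0],"claw":1},{"slide":[0,0,-25],"angular":[0,0,0],"claw":1},{"slide":[0,0,-25],"angular":[0,0,0],"claw":1},{"slide":[0,0,-20],"angular":[0,0,0],"claw":1},{"slide":[0,0,-10],"angular":[0,0,0],"claw":1},{"slide":[0,0,0],"angular":[0,0,0],"claw":1},{"slide":[0,0,0],"angular":[0,0,0],"claw":1},{"slide":[0,0,0],"angular":[0,0,0],"claw":1}])

```text
time: 21.05
ee_pos: [0.6279, -0.1711, 0.3448]
tcp_rot: [180.0, 0.0, 177.5]
wrist_force: [0.3, -0.7, 0.6]
opening: 0.0854
grasp_force: 0.0
```

```bash
python3 - <<'E'
from h import *
im=bot.camera("side");o=bot.get_obs();print(o["time"],o["ee_pos"].round(4),o["wrist_force"].round(1),o["grasp_force"])
cv2.imwrite("pics/c8.png",cv2.resize(im[110:430,220:480],(487,600),interpolation=cv2.INTER_CUBIC)[:,:,::-1])
E
```

```text
21.1 [ 0.6279 -0.1711  0.3449] [ 0.1 -0.5 -0.3] 0.0
```

View pics/c8.png

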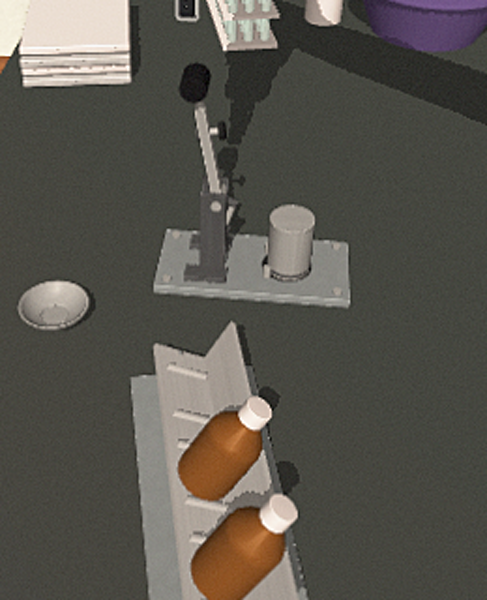

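The tin stands in the nest at (292,242) with its lid flush. The arm is open with its knob at (195,83), the bottles and dish are in place, and the gripper is clear.

```bash
python3 -c "
from workcell import bot
print(bot.job_done())"
```

```text
the job is handed in; nothing more can be done
None
```

The job is handed in: the tin stands upright in the nest with its lid pressed home, the clamp arm is back open, and the bottles and dish look undisturbed in the last picture; the hand-in returned no verdict.

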